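# Set the resin casting rim-down in the finishing jig

### The job

Two grey resin castings lean on small plywood stands. Take the one with the tall square block on its face and lower it, without dropping it, into the square pocket of the low wooden jig, flat plate down and block up, so that the plate lies fully home and level on the pocket floor, and let go of it there. Leave the other casting and the loose things on the bench standing where they are.

Things in the scene. Friction and masses are not known exactly. Their poses are not given: they have to be found in the camera images.
- casting: The casting to move: grey resin, 0.2 kg, hollow inside. Square plate 92 x 92 x 8 mm; on its face a block, 56 mm along x, 60 mm along y, its top 62 mm above the plate's underside. Origin: centre of the underside; x, y along the plate's edges; z out of the block's face (must end up). At the start it leans loose on its stand: x level, y up the slope, z out from the stand, 25 degrees above level.
- stand: Fixed plywood stand under the casting. Origin on the table, 75 mm below the casting's origin. A panel 100 mm wide (x), its top 115 mm high, leans back 25 degrees from upright, facing the stand's -y; a ledge at its foot stands out 16 mm and carries the plate's lower edge. Base 110 x 130 mm. Nothing stands beside the casting's block.
- casting_other: The other casting, to be left alone: same plate (92 x 92 x 8 mm), but a round boss 58 mm in diameter whose top is 48 mm above the plate's underside. Origin and axes as for the casting. It leans on its own stand in the same way.
- stand_other: Fixed stand of the other casting, same shape and axes as the stand. The two stands are beside each other to the robot's left, either one nearer.
- jig: Fixed low square wooden jig, 140 x 140 mm, 20 mm high: a 12 mm base and an 8 mm high border 20 mm wide around a square pocket. Origin: centre of its underside; x and y run along its sides, z up.
- pocket (a point): Centre of the pocket's floor, 12 mm above the table, axes as the jig. The pocket is 100 x 100 mm and 8 mm deep: the plate has 4 mm of play on each side, fits in any of the four quarter turns and ends flush with the border, with the block standing 54 mm above it.
- hub: Loose black plastic wheel hub lying between the stands and the jig: 76 mm in diameter, 24 mm high. Origin: centre of its underside. Leave alone.
- scraper: Loose flat scraper, 190 mm long along its x, lying between the stands and the jig, nearer the robot; leave alone.
- spray_can: Loose standing can, 66 mm in diameter, 190 mm high, beyond the task's things. Origin: centre of its underside. Leave alone.
- squeeze_bottle: Loose standing white bottle, 64 mm in diameter, 160 mm high, beyond the jig. Origin: centre of its underside. Leave alone.
- foam_disc: Loose blue disc, 124 mm in diameter, 20 mm high, to the robot's right. Leave alone.
- pin_wrench: Loose dark steel wrench, 200 mm long along its x, to the right of the jig. Leave alone.
- mixing_cup: Loose white cup, 80 mm in diameter, 100 mm high, left of the stands. Origin: centre of its underside. Leave alone.

How it is judged:
By the outcome, as a careful person would: the job done as asked, in the order asked, and still so for the second after the job is handed in, with the robot touching nothing.
It also fails if it takes over 38 s, if anything falls off the work surface, if the arm or the gripper's body presses on something with over 40 N, if the wrist force passes 120 N, or if a joint passes its speed limit or range.

### The arm

A 6-joint arm with a two-finger parallel gripper is mounted at the origin on the work surface. World frame = base frame: x ahead of the robot, y to its left, z up, the work surface at z = 0. Lengths are in m, angles in rad, forces in N, time in s.
With the tool pointing down it reaches from about 0.35 to 0.725 m from the base axis. Payload 6 kg.
Tool frame: the origin (TCP) lies on the centre line of the jaws, within the pads' length; the fingertips stand 19 mm ahead of it and the grasp point (between the pads) is the TCP; z points along the fingers, y is the line along which they close (so a half turn about z gives the same grasp; the last joint's range is limited). The gripper opens to 85 mm and grips with 20 to 120 N. Pads are 22 mm wide; open, the fingers measure 114 mm over their backs; the gripper's body (76 mm by 85 mm) begins 54 mm behind the grasp point. The pads swing forward as they close: fully open they stand 13 mm farther back than shut.
Start: joints at [1.532, 0.04, 0.085, 0, -1.615, -0.334], TCP at [0.219, 0.559, 0.225] pointing down, gripper open.
Joint ranges: [-2.56, 2.56], [-1.29, 2.01], [-1.08, 1.49], [-3.29, 1.98], [-2.81, -0.18], [-2.99, 2.99]. Speed limits (rad/s): [2.57, 2.57, 3.01, 3.14, 3.14, 3.14].

### API

Orientations are given as [roll, pitch, yaw] about the fixed x, y, z axes, in that order (R = Rz(yaw) Ry(pitch) Rx(roll)).
In Python, from workcell import monitor, viewer, workorder gives the robot as it stands. The module is installed in compiled form; this text tells all that it offers.
- The arm moves only by the tool drive_tool, never from a script. Its argument "plan" is a list of rows, each an object with "slide": the shift along the tool's x, y, z in mm, a list of three; "twist": the turn about the tool's z in degrees; "grip": the opening, from -1 (shut) to 1 (fully open), so that 0 is half open. A call has 1 to 20 rows; each row is the pose to reach, as a shift and turn from the pose commanded when the call began, along the tool's axes at that moment; what a row does not reach only later rows make up. A row lasts 1/12 s, in which the tool goes at most 41.7 mm and 7.16 degrees, less where a joint would pass 70% of its speed; a pose out of reach is approached as far as the arm can. A call with a gripper value outside its range is refused whole. The fingers move at their own pace and stop on an object; the grip force is fixed at half the most. Time passes only in rows, so rows that repeat a pose let the fingers close. It gives the time, the measured TCP pose, the force, the opening and the grip force at its end, in the units of the state.
- monitor.state(): the state, without advancing time (a new reading comes with each control period).
- viewer.camera(name): name is "side" or "top"; returns a dict with "frame" (420x560x3 uint8, red, green, blue), "fx", "fy", "cx", "cy" (pixels), "origin" and "orientation" of the camera in the world. Camera axes: x right, y down, z forward; pixel columns grow to the right and rows downward; lengths in m; the calibration is good to about 2 mm. A picture is of the moment at which its call begins. There is no depth.
- workorder.finish_job(): hands the job in; it is judged then, once.
The state is a dict: "time": time; "joint_positions": joint angles; "joint_vel": joint speeds; "tau": joint torques, N m; "ee_pos": TCP position; "orientation": TCP orientation; "wrist_force": force on the tool from outside, world axes, zero at the start; "moment": the same for the moment, N m; "width": opening from 0.0 (shut) to 1.0 (fully open); "finger_force": force on a finger pad.
Only numpy, scipy, OpenCV 4.12 (cv2) and the standard library are available. Lean on these libraries where they do the work, as an engineer would, in place of code of your own. Each camera call takes 0.05 s, during which the arm holds its last target. There are 200 camera calls.

## Working session

There is one attempt and no reset: what is moved stays moved. The work goes in short steps, Python scripts to look and compute and a tool call to move; the robot and the scene stay as the last step left them, time stands still between calls to the robot, and variables do not carry over. Pictures are saved under pics/ and viewed, at most 13 in all, crops included, and the job is handed in when it is done.

Besides the shell and the picture viewer there is one more tool, called after ">>>" as name(argument=value, ...) on one line, values as JSON. drive_tool: Moves the arm, as the interface text tells. Its arguments: {"type":"object","properties":{"plan":{"type":"array","items":{"type":"object","properties":{"slide":{"type":"array","items":{"type":"number"}},"twist":{"type":"number"},"grip":{"type":"number"}}}}},"required":["plan"]}

```bash
mkdir -p pics; ls; python3 - <<'E'
from workcell import monitor, viewer
import cv2,json
s=monitor.state();print({k:s[k] for k in s})
for n in("side","top"):
    c=viewer.camera(n);cv2.imwrite(f"pics/{n}0.png",c["frame"][:,:,::-1]);print(n,{k:v for k,v in c.items() if k!="frame"})
E
```

```text
pics
{'time': 0.0, 'joint_positions': array([ 1.53170753e+00,  4.08622681e-02,  8.38000588e-02, -4.80288762e-04,
       -1.61550078e+00, -3.33719680e-01]), 'joint_vel': array([-0.00129893,  0.00043067, -0.00092916, -0.00022971, -0.00079193,
       -0.00186984]), 'tau': array([ 8.08218260e-05, -3.68197703e+01,  3.47414017e+01,  6.93208113e+00,
       -5.35705811e-03,  9.21374891e-06]), 'ee_pos': array([0.21832315, 0.55850364, 0.22424111]), 'orientation': array([ 3.13976629e+00, -1.25311782e-04, -3.72787321e-01]), 'wrist_force': array([-0.32769364, -0.01307314,  0.69091161]), 'moment': array([-0.03144908, -0.02445786,  0.00483465]), 'finger_force': 0.0, 'width': 0.9999421004596639}
side {'fx': 414.27044053077356, 'fy': 414.27044053077356, 'cx': 284.75695320631723, 'cy': 207.21946899466207, 'origin': array([ 0.33135671, -0.85243538,  1.17407768]), 'orientation': array([-2.46762826, -0.01159714, -0.21028055])}
top {'fx': 442.64497676376055, 'fy': 442.64497676376055, 'cx': 282.9965601969463, 'cy': 205.45164744640152, 'origin': array([0.38423127, 0.00846153, 1.60787372]), 'orientation': array([-3.0535163 , -0.00500306, -1.59224072])}
```

View pics/side0.png

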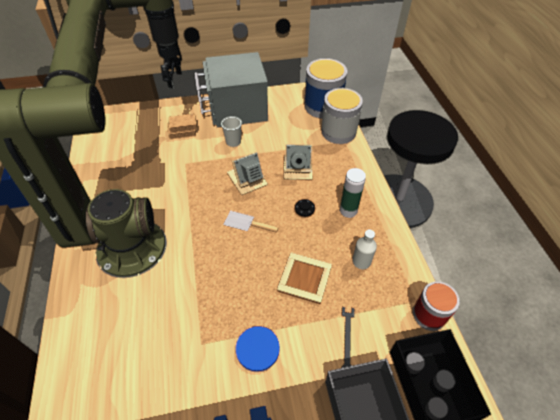

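View pics/top0.png

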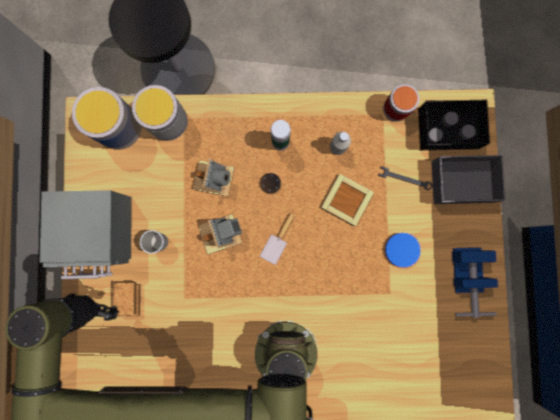

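Side view: the block casting is at about (249,170), the round one at (298,160), and the jig at (305,278). Top view: block casting at (222,233), jig at (348,200). Next I'll take enlarged crops to pick out the corners.

```bash
cat > h.py <<'E'
import numpy as np,cv2
from workcell import monitor, viewer
from scipy.spatial.transform import Rotation as R
class Cam:
    def __init__(s,n):
        s.c=c=viewer.camera(n);s.im=c["frame"];s.o=np.array(c["origin"]);s.R=R.from_euler('xyz',c["orientation"]).as_matrix()
    def ray(s,u,v):
        c=s.c;return s.R@np.array([(u-c["cx"])/c["fx"],(v-c["cy"])/c["fy"],1])
    def at(s,u,v,z):
        d=s.ray(u,v);return s.o+d*(z-s.o[2])/d[2]
    def px(s,P):
        p=s.R.T@(np.array(P)-s.o);c=s.c;return np.array([c["fx"]*p[0]/p[2]+c["cx"],c["fy"]*p[1]/p[2]+c["cy"]])
    def crop(s,u,v,w,h,k): 
        return cv2.resize(s.im[v:v+h,u:u+w,::-1],None,fx=k,fy=k,interpolation=cv2.INTER_CUBIC)
E
python3 - <<'E'
from h import *
t=Cam("top");s=Cam("side")
# jig border: cream mask
for c,n,roi in((t,"top",(315,165,65,70)),(s,"side",(270,245,70,65))):
    u,v,w,h=roi;im=c.im[v:v+h,u:u+w];hsv=cv2.cvtColor(im,cv2.COLOR_RGB2HSV)
    m=((hsv[...,1]<130)&(hsv[...,2]>140)).astype(np.uint8)
    cs,_=cv2.findContours(m,0,2);k=max(cs,key=cv2.contourArea);r=cv2.minAreaRect(k)
    hull=cv2.convexHull(k);q=cv2.approxPolyDP(hull,4,True)[:,0]
    print(n,r,[ (c.at(x+u,y+v,.02)*1000).round().tolist()[:2] for x,y in q], "ctr",c.at(r[0][0]+u,r[0][1]+v,.02))
a=t.crop(190,150,60,110,6)[:600];b=s.crop(220,140,66,66,6)
o=np.zeros((600,760,3),np.uint8);o[:600,:360]=a[:600];o[:396,364:]=b;cv2.imwrite("pics/c1.png",o)
E
```

```text
top ((32.671817779541016, 34.25973129272461), (40.19096755981445, 39.238399505615234), 28.442930221557617) [[638.0, -212.0], [570.0, -329.0], [448.0, -263.0], [516.0, -143.0]] ctr [ 0.54177061 -0.23629095  0.02      ]
side ((34.5, 32.0), (64.0, 69.0), 90.0) [[680.0, -147.0], [614.0, -366.0], [413.0, -324.0], [455.0, -101.0]] ctr [ 0.53908993 -0.24073933  0.02      ]
```

View pics/c1.png

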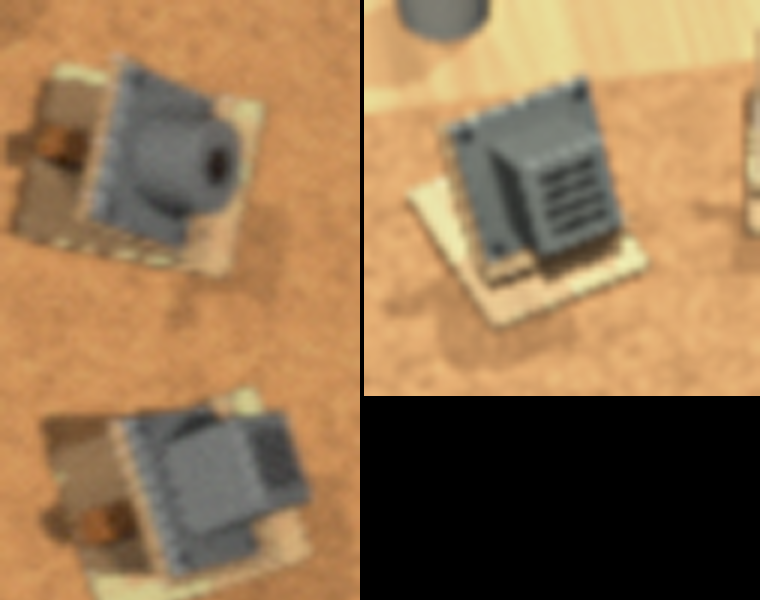

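The crops show the block casting's plate top edge in the top view running (209,220) to (217.5,245). Its block front-top edge runs (231.3,220) to (235,234). The side view shows the same edges at (233.5,161)–(257,153) and (247,167.5)–(259,164). Now casting rays for both.

```bash
python3 - <<'E'
from h import *
t=Cam("top");s=Cam("side")
def show(n,tp,sp,z):
    A=[t.at(*p,z) for p in tp];B=[s.at(*p,z) for p in sp]
    for nm,Q in(("top",A),("side",B)):
        d=Q[0]-Q[1];print(n,nm,np.round(1000*np.array(Q)[:,:2]).tolist(),"mid",(500*(Q[0]+Q[1])).round()[:2],"len",1000*np.hypot(*d[:2]),"yaw",np.degrees(np.arctan2(d[1],d[0])))
    for p,q in((tp[0],sp[-1]),(tp[1],sp[0])):
        a,b=t.ray(*p),s.ray(*q);k=np.linalg.lstsq(np.c_[a,-b],s.o-t.o,rcond=None)[0]
        print("  tri",((t.o+k[0]*a+s.o+k[1]*b)/2*1000).round(),"gap",1000*np.linalg.norm(t.o+k[0]*a-s.o-k[1]*b))
show("plate",[(209.2,220),(217.5,245.3)],[(233.5,160.8),(256.8,153.3)],.118)
show("block",[(231.3,220),(235,234.2)],[(247.3,167.5),(259.3,163.8)],.1284)
# stand base mask in top for yaw
E
```

```text
plate top [[472.0, 248.0], [386.0, 220.0]] mid [429. 234.] len 89.65510032746914 yaw 17.66001304746879
plate side [[384.0, 214.0], [472.0, 236.0]] mid [428. 225.] len 90.59367101263804 yaw -166.3443021341245
  tri [473. 250. 104.] gap 1.4996499870394548
  tri [385. 221. 111.] gap 1.771382100836147
block top [[469.0, 172.0], [422.0, 160.0]] mid [446. 166.] len 49.09501209866796 yaw 13.904678632995779
block side [[426.0, 162.0], [471.0, 171.0]] mid [448. 166.] len 45.16601476559444 yaw -167.83275359613742
  tri [470. 172. 127.] gap 1.127621035375414
  tri [424. 160. 130.] gap 4.442483582123703
```

>>> drive_tool(plan=[{"slide": [30,23,0],"twist": 5,"grip": 1},{"slide": [60,46,0],"twist": 10,"grip": 1},{"slide": [90,70,0],"twist": 15,"grip": 1},{"slide": [120,93,0],"twist": 20,"grip": 1},{"slide": [150,116,0],"twist": 25,"grip": 1},{"slide": [180,140,0],"twist": 30,"grip": 1},{"slide": [210,163,0],"twist": 35,"grip": 1},{"slide": [240,186,0],"twist": 40,"grip": 1},{"slide": [270,210,0],"twist": 45,"grip": 1},{"slide": [300,233,0],"twist": 50,"grip": 1},{"slide": [325,252,0],"twist": 53,"grip": 1},{"slide": [344,267,0],"twist": 53,"grip": 1},{"slide": [344,267,0],"twist": 53,"grip": 1},{"slide": [344,267,0],"twist": 53,"grip": 1}])

```text
time: 1.47
ee_pos: [0.442, 0.1838, 0.2253]
orientation: [-3.142, 0.0, -1.3]
wrist_force: [0.4, 0.1, -0.0]
width: 1.002
finger_force: 0.0
```

```bash
python3 - <<'E'
from h import *
t=Cam("top");s=Cam("side");st=monitor.state();print(st["time"],st["ee_pos"],np.degrees(st["orientation"]),st["joint_positions"])
a=t.crop(190,195,66,66,6);b=s.crop(215,110,66,100,6)
def draw(c,im,u,v):
    o=np.array([.434,.210,.075]);y=np.radians(15.5);X=np.array([np.cos(y),np.sin(y),0]);h=np.array([-np.sin(y),np.cos(y),0]);k=np.array([0,0,1])
    Y=.4226*h+.9063*k;Z=-.9063*h+.4226*k
    for p in [(-46,-46,8),(46,-46,8),(46,46,8),(-46,46,8),(-28,-30,62),(28,-30,62),(28,30,62),(-28,30,62)]:
        q=(c.px(o+(X*p[0]+Y*p[1]+Z*p[2])/1000)-(u,v)+.5)*6
        cv2.circle(im,tuple(int(i) for i in q),3,(0,0,255),-1)
draw(t,a,190,195);draw(s,b,215,110)
o=np.zeros((600,796,3),np.uint8);o[:396,:396]=a;o[:600,400:]=b;cv2.imwrite("pics/c2.png",o)
E
```

```text
1.5667 [0.44145308 0.18507423 0.2252242 ] [ 1.79990779e+02  5.03867544e-03 -7.43573026e+01] [ 8.19860162e-01 -2.87402507e-01 -2.13599697e-01 -1.59238727e-04
 -1.64469088e+00 -5.46855330e-01]
```

View pics/c2.png

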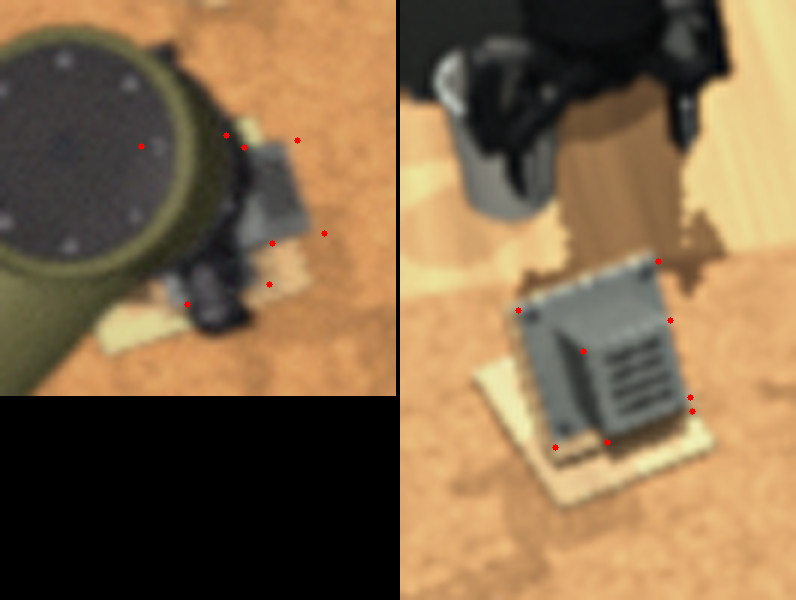

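The side crop agrees to within about 2 mm: front face at (597–690, 320–437), model dots on it. The top crop puts the casting about 3 mm further toward +y. The gripper already sits over the planned grasp point, so I'll go down and close.

>>> drive_tool(plan=[{"slide": [0,0,30],"twist": 0,"grip": 1},{"slide": [0,0,60],"twist": 0,"grip": 1},{"slide": [0,0,85],"twist": 0,"grip": 1},{"slide": [0,0,105],"twist": 0,"grip": 1},{"slide": [0,0,116],"twist": 0,"grip": 1},{"slide": [0,0,123],"twist": 0,"grip": 1},{"slide": [0,0,123],"twist": 0,"grip": 1}])

```text
time: 2.15
ee_pos: [0.4411, 0.1851, 0.1014]
orientation: [3.14, -0.001, -1.297]
wrist_force: [0.2, 0.5, 0.3]
width: 0.997
finger_force: 0.0
```

>>> drive_tool(plan=[{"slide": [0,0,0],"twist": 0,"grip": 0.6},{"slide": [0,0,0],"twist": 0,"grip": 0.45},{"slide": [0,0,0],"twist": 0,"grip": 0.3},{"slide": [0,0,0],"twist": 0,"grip": 0.1},{"slide": [0,0,0],"twist": 0,"grip": -0.5},{"slide": [0,0,0],"twist": 0,"grip": -1},{"slide": [0,0,0],"twist": 0,"grip": -1},{"slide": [0,0,0],"twist": 0,"grip": -1},{"slide": [0,0,0],"twist": 0,"grip": -1}])

```text
time: 2.9
ee_pos: [0.4426, 0.1851, 0.1045]
orientation: [-3.138, 0.001, -1.298]
wrist_force: [-0.3, -0.3, 5.5]
width: 0.635
finger_force: 63.0
```

>>> drive_tool(plan=[{"slide": [1,0,-4],"twist": 0,"grip": -1},{"slide": [4,0,-10],"twist": 0,"grip": -1},{"slide": [8,0,-20],"twist": 0,"grip": -1},{"slide": [12,0,-35],"twist": 0,"grip": -1},{"slide": [15,0,-55],"twist": 0,"grip": -1},{"slide": [20,0,-75],"twist": 0,"grip": -1},{"slide": [30,0,-90],"twist": 0,"grip": -1},{"slide": [40,0,-98],"twist": 0,"grip": -1},{"slide": [40,0,-98],"twist": 0,"grip": -1}])

```text
time: 3.65
ee_pos: [0.4535, 0.1451, 0.2029]
orientation: [-3.138, 0.0, -1.299]
wrist_force: [-0.7, 0.3, -2.1]
width: 0.633
finger_force: 63.6
```

```bash
python3 - <<'E'
from h import *
s=Cam("side");t=Cam("top");st=monitor.state();print(st["time"],st["ee_pos"],np.degrees(st["orientation"]),st["width"],st["finger_force"])
b=s.crop(200,80,100,100,6);a=t.crop(310,160,60,80,3)
o=np.zeros((600,790,3),np.uint8);o[:,:600]=b;o[:240,605:785]=a;cv2.imwrite("pics/c3.png",o)
E
```

```text
3.75 [0.45232664 0.14594376 0.1998978 ] [ 1.79966409e+02  2.26431040e-02 -7.44200643e+01] 0.6323072505771603 63.55739235877991
```

View pics/c3.png

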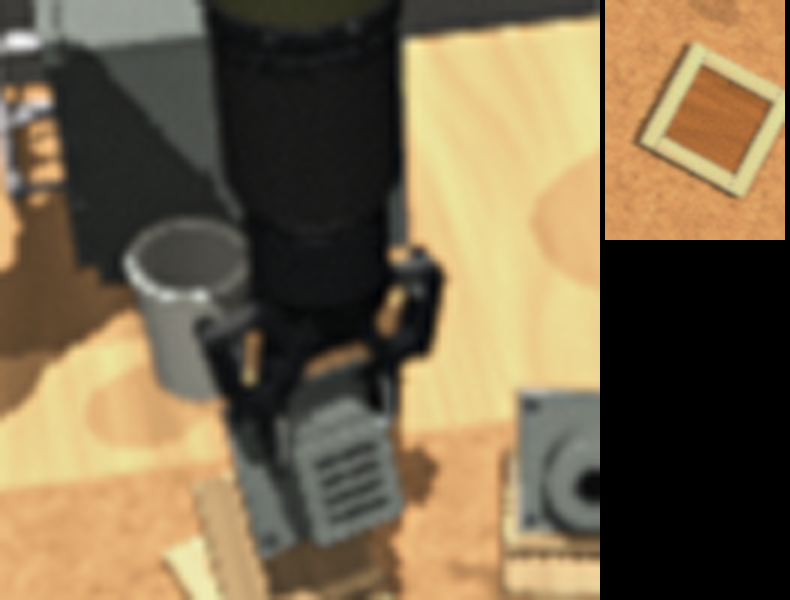

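The casting is held at its original tilt: front face at about (300–400, 410–540), plate behind it. Since the tool always points down, I'll turn the casting in the grip by hooking its lower edge against the pocket's wall. First I carry it over the jig.

>>> drive_tool(plan=[{"slide": [12,1,0],"twist": -2,"grip": -1},{"slide": [36,4,0],"twist": -6,"grip": -1},{"slide": [66,7,0],"twist": -10,"grip": -1},{"slide": [98,11,0],"twist": -14,"grip": -1},{"slide": [130,14,0],"twist": -18,"grip": -1},{"slide": [162,18,0],"twist": -22,"grip": -1},{"slide": [194,21,0],"twist": -26,"grip": -1},{"slide": [226,25,0],"twist": -30,"grip": -1},{"slide": [258,28,0],"twist": -34,"grip": -1},{"slide": [290,32,0],"twist": -38,"grip": -1},{"slide": [320,35,0],"twist": -42,"grip": -1},{"slide": [345,38,0],"twist": -44.8,"grip": -1},{"slide": [361,40,0],"twist": -44.8,"grip": -1},{"slide": [369,41,0],"twist": -44.8,"grip": -1},{"slide": [369,41,15],"twist": -44.8,"grip": -1},{"slide": [369,41,40],"twist": -44.8,"grip": -1},{"slide": [369,41,60],"twist": -44.8,"grip": -1},{"slide": [369,41,70],"twist": -44.8,"grip": -1},{"slide": [369,41,70],"twist": -44.8,"grip": -1}])

```text
time: 5.33
ee_pos: [0.5108, -0.2191, 0.1266]
orientation: [3.14, 0.006, -0.516]
wrist_force: [-0.5, -0.2, -2.8]
width: 0.635
finger_force: 63.5
```

```bash
python3 - <<'E'
from h import *
s=Cam("side");t=Cam("top");st=monitor.state();print(st["time"],st["ee_pos"],np.degrees(st["orientation"]),st["width"],st["finger_force"],st["joint_positions"])
b=s.crop(250,190,100,120,5);a=t.crop(310,160,56,80,5)
o=np.zeros((600,785,3),np.uint8);o[:,:500]=b;o[:400,505:785]=a;cv2.imwrite("pics/c4.png",o)
E
```

```text
5.4333 [ 0.51253842 -0.21999087  0.13079211] [ 1.79957568e+02 -1.12029305e-02 -2.95325290e+01] 0.6316807474149165 63.54095220565796 [-4.48996368e-02 -6.27051582e-02 -1.89210591e-01  7.54759330e-04
 -1.44445241e+00  1.10016086e+00]
```

View pics/c4.png

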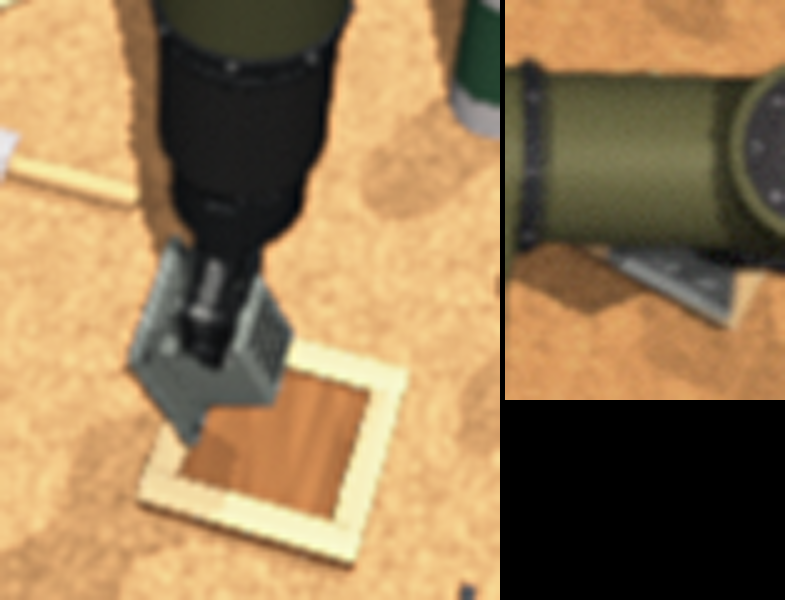

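The side crop shows the casting in profile above the jig. The plate's lower near corner is at crop (190,445), and the jig corners are at (137,500), (352,565) and (405,372). I'll check these in world coordinates.

```bash
python3 - <<'E'
from h import *
s=Cam("side")
f=lambda x,y:((x+.5)/5-.5+250,(y+.5)/5-.5+190)
J=[s.at(*f(*p),.02)*1000 for p in((140,492),(352,553),(406,372))]
for j in J:print(j.round())
c=(J[0]+J[2])/2;print("jig c",c.round(1),np.linalg.norm(J[0]-J[1]),np.linalg.norm(J[2]-J[1]),[np.degrees(np.arctan2(*(J[i]-J[1])[1::-1])) for i in(0,2)])
a=np.radians(60.4);X=np.array([np.cos(a),np.sin(a)]);h=np.array([-X[1],X[0]])
E=s.at(*f(190,445),.061)*1000;P=np.array([512.5,-220.0])
print("E",E.round(),"E-P x,h",(E[:2]-P)@X,(E[:2]-P)@h)
T=s.at(*f(128,362),.14)*1000;print("other corner, at .14:",(T[:2]-P)@X,(T[:2]-P)@h)
for q in[(-46,10,-70),(-46,10+39,13.5),(-46,2.7,-67)]:
  print(q,(np.array(s.px(np.r_[(P+X*q[0]+h*q[1])/1000,.1308+q[2]/1000]))-(250,190))*5)
E
```

```text
[ 449. -261.   20.]
[ 566. -327.   20.]
[ 633. -212.   20.]
jig c [ 541.  -236.6   20. ] 134.86091020639694 133.31263148008492 [np.float64(150.64854442497125), np.float64(59.80476791694023)]
E [ 480. -257.   61.] E-P x,h -48.42412642846648 9.475453370354455
other corner, at .14: -49.881364501874074 47.94850861922322
(-46, 10, -70) [188.35826718 439.53835461]
(-46, 49, 13.5) [126.34327859 350.11156424]
(-46, 2.7, -67) [199.98703569 440.40297149]
```

The measurements agree with the model: jig centre (0.5415, -0.237), yaw 60.3°, lower edge 9.5 mm behind the grasp and about 70 mm below it. Next I'll lower the edge into the pocket and hook it on the near wall.

>>> drive_tool(plan=[{"slide": [0,0,12],"twist": 0,"grip": -1},{"slide": [0,0,25],"twist": 0,"grip": -1},{"slide": [0,0,36],"twist": 0,"grip": -1},{"slide": [0,0,43],"twist": 0,"grip": -1},{"slide": [0,0,46],"twist": 0,"grip": -1},{"slide": [-2,0,46],"twist": 0,"grip": -1},{"slide": [-4,0,46],"twist": 0,"grip": -1},{"slide": [-6,0,46],"twist": 0,"grip": -1},{"slide": [-8,0,46],"twist": 0,"grip": -1},{"slide": [-10,0,46],"twist": 0,"grip": -1},{"slide": [-12,0,46],"twist": 0,"grip": -1},{"slide": [-12,0,46],"twist": 0,"grip": -1}])

```text
time: 6.48
ee_pos: [0.5031, -0.2147, 0.0861]
orientation: [-3.141, -0.005, -0.516]
wrist_force: [4.4, -3.6, 0.4]
width: 0.635
finger_force: 63.2
```

>>> drive_tool(plan=[{"slide": [-2,0,0],"twist": 0,"grip": -1},{"slide": [-4,0,0],"twist": 0,"grip": -1},{"slide": [-6,0,0],"twist": 0,"grip": -1},{"slide": [-8,0,0],"twist": 0,"grip": -1},{"slide": [-10,0,0],"twist": 0,"grip": -1},{"slide": [-12,0,0],"twist": 0,"grip": -1},{"slide": [-12,0,0],"twist": 0,"grip": -1}])

```text
time: 7.07
ee_pos: [0.4927, -0.2088, 0.0864]
orientation: [-3.141, -0.005, -0.515]
wrist_force: [2.8, -4.1, 2.7]
width: 0.629
finger_force: 62.9
```

>>> drive_tool(plan=[{"slide": [-2,0,0],"twist": 0,"grip": -1},{"slide": [-4,0,1],"twist": 0,"grip": -1},{"slide": [-6,0,1.5],"twist": 0,"grip": -1},{"slide": [-8,0,2],"twist": 0,"grip": -1},{"slide": [-10,0,3],"twist": 0,"grip": -1},{"slide": [-12,0,3],"twist": 0,"grip": -1},{"slide": [-12,0,3],"twist": 0,"grip": -1}])

```text
time: 7.65
ee_pos: [0.4826, -0.2029, 0.0842]
orientation: [-3.141, -0.005, -0.515]
wrist_force: [2.5, -1.8, 6.3]
width: 0.63
finger_force: 61.9
```

```bash
python3 - <<'E'
from h import *
s=Cam("side");st=monitor.state();print(st["time"],st["ee_pos"],st["wrist_force"],st["width"],st["finger_force"])
cv2.imwrite("pics/c5.png",s.crop(250,190,100,120,5))
E
```

```text
7.7 [ 0.48267241 -0.20294917  0.08425357] [ 2.9249841  -2.51341118  7.75782642] 0.6308738676962141 61.83707356452942
```

View pics/c5.png

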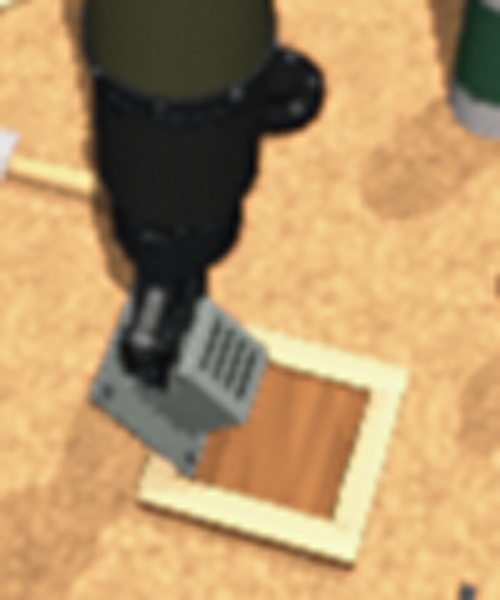

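The casting is turning cleanly about the pocket wall and is now about 50° from upright, with its lower edge in the pocket near (190,470). I'll turn it slightly more, lift it, then shift the edge to the far wall.

>>> drive_tool(plan=[{"slide": [-2,0,1],"twist": 0,"grip": -1},{"slide": [-4,0,2],"twist": 0,"grip": -1},{"slide": [-6,0,3],"twist": 0,"grip": -1},{"slide": [-8,0,4.5],"twist": 0,"grip": -1},{"slide": [-8,0,4.5],"twist": 0,"grip": -1},{"slide": [-4,0,-1],"twist": 0,"grip": -1},{"slide": [0,0,-10],"twist": 0,"grip": -1},{"slide": [10,0,-16],"twist": 0,"grip": -1},{"slide": [28,0,-18],"twist": 0,"grip": -1},{"slide": [46,0,-18],"twist": 0,"grip": -1},{"slide": [62,0,-18],"twist": 0,"grip": -1},{"slide": [74,0,-18],"twist": 0,"grip": -1},{"slide": [81,0,-18],"twist": 0,"grip": -1},{"slide": [84,0,-18],"twist": 0,"grip": -1},{"slide": [84,0,-18],"twist": 0,"grip": -1},{"slide": [84,0,-18],"twist": 0,"grip": -1}])

```text
time: 9.03
ee_pos: [0.5536, -0.2435, 0.099]
orientation: [3.141, 0.001, -0.516]
wrist_force: [0.1, -0.2, -2.1]
width: 0.628
finger_force: 63.3
```

```bash
python3 - <<'E'
from h import *
s=Cam("side");st=monitor.state();print(st["time"],st["ee_pos"],st["orientation"],st["wrist_force"],st["width"],st["finger_force"])
cv2.imwrite("pics/c6.png",s.crop(250,190,100,120,5))
d=(st["ee_pos"][:2]*1000-[541.5,-236.8]);a=np.radians(60.3);print("h",d@[-np.sin(a),np.cos(a)],"x",d@[np.cos(a),np.sin(a)])
E
```

```text
9.0833 [ 0.55361512 -0.24346776  0.09922844] [ 3.14148597e+00  7.88437639e-04 -5.15841334e-01] [-0.22555898  0.28302395 -1.43182145] 0.6352794337977677 63.29548716545105
h -13.82717833058729 x 0.21071264877544937
```

View pics/c6.png

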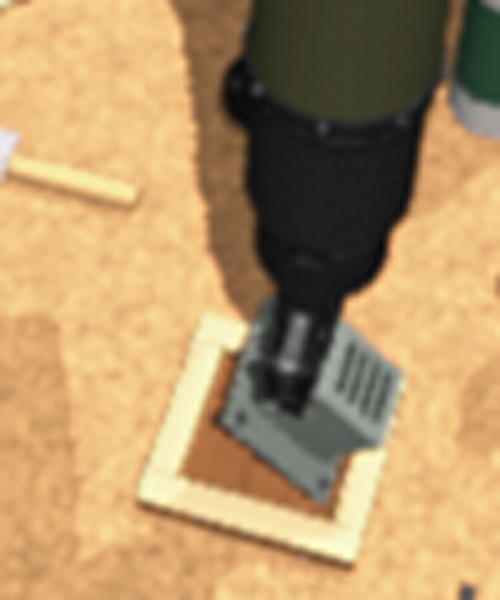

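The casting now hangs over the pocket, with its near lower corner at crop (322,502) and near upper corner at (218,420). Intersecting those rays with the plate's side plane gives the tilt.

```bash
python3 - <<'E'
from h import *
s=Cam("side");a=np.radians(60.3);X=np.array([np.cos(a),np.sin(a),0]);h=np.array([-np.sin(a),np.cos(a),0]);c=np.array([.5415,-.2368,0])
Q=[]
for x,y in((322,502),(218,422)):
    d=s.ray((x+.5)/5-.5+250,(y+.5)/5-.5+190);k=((c-.046*X-s.o)@X)/(d@X);p=s.o+k*d-c;Q.append(np.array([p@h,p[2]])*1000)
d=Q[1]-Q[0];print(Q,"len",np.hypot(*d),"alpha from vertical",np.degrees(np.arctan2(*d)))
E
```

```text
[array([-41.05265547,  33.49020069]), array([26.82940779, 93.99710922])] len 90.93437465512595 alpha from vertical 48.28767618464736
```

The tilt is about 50° from vertical, with the lower edge at h = -41 mm and 33 mm high. Next I'll put that edge down near the far wall and swing the rest down along an arc.

>>> drive_tool(plan=[{"slide": [2,0,6],"twist": 0,"grip": -1},{"slide": [4,0,13],"twist": 0,"grip": -1},{"slide": [4,0,18],"twist": 0,"grip": -1},{"slide": [4,0,21],"twist": 0,"grip": -1},{"slide": [4,0,23],"twist": 0,"grip": -1},{"slide": [2,0,25],"twist": 0,"grip": -1},{"slide": [-2,0,27],"twist": 0,"grip": -1},{"slide": [-5,0,29],"twist": 0,"grip": -1},{"slide": [-8,0,31],"twist": 0,"grip": -1},{"slide": [-11,0,33],"twist": 0,"grip": -1},{"slide": [-12,0,34],"twist": 0,"grip": -1},{"slide": [-12,0,34],"twist": 0,"grip": -1}])

```text
time: 10.13
ee_pos: [0.5484, -0.2405, 0.0765]
orientation: [-3.141, -0.017, -0.514]
wrist_force: [-7.4, 4.8, 33.7]
width: 0.632
finger_force: 69.5
```

>>> drive_tool(plan=[{"slide": [-2,0,2],"twist": 0,"grip": -1},{"slide": [-4,0,4],"twist": 0,"grip": -1},{"slide": [-6,0,6],"twist": 0,"grip": -1},{"slide": [-8,0,8],"twist": 0,"grip": -1},{"slide": [-10,0,10],"twist": 0,"grip": -1},{"slide": [-11,0,11],"twist": 0,"grip": -1},{"slide": [-11,0,11],"twist": 0,"grip": -1}])

```text
time: 10.72
ee_pos: [0.539, -0.2349, 0.0689]
orientation: [-3.141, -0.018, -0.513]
wrist_force: [-17.8, 11.7, 51.6]
width: 0.63
finger_force: 79.9
```

```bash
python3 - <<'E'
from h import *
s=Cam("side");st=monitor.state();print(st["time"],st["ee_pos"],st["orientation"],st["wrist_force"],st["width"],st["finger_force"])
cv2.imwrite("pics/c7.png",s.crop(250,190,100,120,5))
d=(st["ee_pos"][:2]*1000-[541.5,-236.8]);a=np.radians(60.3);print("h",d@[-np.sin(a),np.cos(a)],"x",d@[np.cos(a),np.sin(a)])
E
```

```text
10.7667 [ 0.53899404 -0.23498024  0.06890789] [-3.14146646 -0.01803748 -0.51317964] [-18.23704719  10.67147244  51.26611906] 0.6283165567083434 79.88221749896184
h 3.078366396137981 x 0.3390995255388529
```

View pics/c7.png

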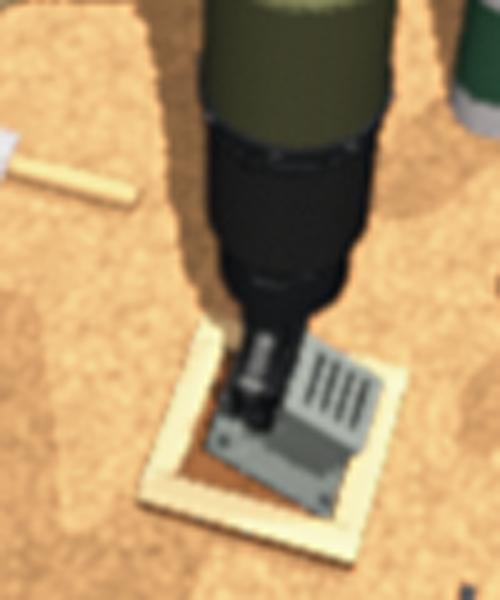

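The plate is partway down, near edge from (205,442) to (332,515), and the arm is pressing with 50 N. I'll measure the tilt before pushing any further.

```bash
python3 - <<'E'
from h import *
s=Cam("side");a=np.radians(60.3);X=np.array([np.cos(a),np.sin(a),0]);h=np.array([-np.sin(a),np.cos(a),0]);c=np.array([.5415,-.2368,0])
def P(x,y,xc):
    d=s.ray((x+.5)/5-.5+250,(y+.5)/5-.5+190);k=((c+xc*X-s.o)@X)/(d@X);p=s.o+k*d-c;return np.array([p@h,p[2]])*1000
A=P(332,516,-.046);B=P(205,446,-.046);d=B-A;print("E",A,"U",B,np.hypot(*d),np.degrees(np.arctan2(*d)))
A=P(358,450,-.028);B=P(290,402,-.028);C=P(380,380,.028);print("block front -h low",A,"front +h",B,C)
E
```

```text
E [-48.36591971  19.5257346 ] U [34.09308452 60.88789885] 92.25137403174418 63.36125316889676
block front -h low [-55.53567703  75.29184256] front +h [-11.53218446 108.31491099] [-55.75519976  66.58630855]
```

The tilt is about 63°. The lower edge is on the floor against the far wall, so the wall's push opposes the turn. Shifting the grasp away from that wall should relieve it.

>>> drive_tool(plan=[{"slide": [-2,0,0],"twist": 0,"grip": -1},{"slide": [-4,0,0],"twist": 0,"grip": -1},{"slide": [-6,0,0],"twist": 0,"grip": -1},{"slide": [-8,0,0],"twist": 0,"grip": -1},{"slide": [-8,0,0],"twist": 0,"grip": -1}])

```text
time: 11.23
ee_pos: [0.5298, -0.2298, 0.0611]
orientation: [-3.141, -0.01, -0.515]
wrist_force: [-8.1, 4.8, 24.3]
width: 0.628
finger_force: 81.4
```

>>> drive_tool(plan=[{"slide": [-2,0,0],"twist": 0,"grip": -1},{"slide": [-4,0,2],"twist": 0,"grip": -1},{"slide": [-5,0,4],"twist": 0,"grip": -1},{"slide": [-5,0,6],"twist": 0,"grip": -1},{"slide": [-5,0,8],"twist": 0,"grip": -1},{"slide": [-5,0,8],"twist": 0,"grip": -1}])

```text
time: 11.73
ee_pos: [0.5242, -0.2268, 0.0543]
orientation: [3.141, -0.006, -0.514]
wrist_force: [-18.7, 11.0, 35.9]
width: 0.633
finger_force: 85.9
```

```bash
python3 - <<'E'
from h import *
s=Cam("side");st=monitor.state();print(st["time"],st["ee_pos"],st["orientation"],st["wrist_force"],st["moment"],st["width"],st["finger_force"])
cv2.imwrite("pics/c8.png",s.crop(265,225,75,85,7))
d=(st["ee_pos"][:2]*1000-[541.5,-236.8]);a=np.radians(60.3);print("h",d@[-np.sin(a),np.cos(a)],"x",d@[np.cos(a),np.sin(a)])
E
```

```text
11.7833 [ 0.52422759 -0.22681468  0.05441113] [ 3.14091373 -0.00648467 -0.51378553] [-18.20795375  11.50937346  35.15833742] [3.66411528 5.26024018 0.1717552 ] 0.630788520658943 85.83022356033325
h 19.950670358370957 x 0.11579878311000513
```

View pics/c8.png

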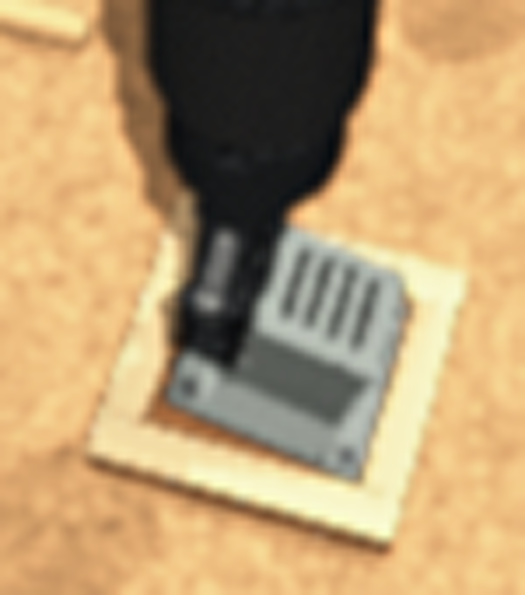

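The plate is nearly flat in the pocket, with its upper-left corner near (190,385) still a little raised. Continuing the same way.

>>> drive_tool(plan=[{"slide": [-2,0,0],"twist": 0,"grip": -1},{"slide": [-4,0,0],"twist": 0,"grip": -1},{"slide": [-6,0,1],"twist": 0,"grip": -1},{"slide": [-6,0,3],"twist": 0,"grip": -1},{"slide": [-6,0,5],"twist": 0,"grip": -1},{"slide": [-6,0,5],"twist": 0,"grip": -1}])

```text
time: 12.28
ee_pos: [0.5189, -0.2238, 0.0458]
orientation: [3.141, -0.005, -0.515]
wrist_force: [-9.5, 5.1, 19.5]
width: 0.627
finger_force: 87.5
```

>>> drive_tool(plan=[{"slide": [-1,0,2],"twist": 0,"grip": -1},{"slide": [-2,0,4],"twist": 0,"grip": -1},{"slide": [-2,0,6],"twist": 0,"grip": -1},{"slide": [-2,0,6],"twist": 0,"grip": -1}])

```text
time: 12.62
ee_pos: [0.5159, -0.2219, 0.0392]
orientation: [3.141, -0.001, -0.515]
wrist_force: [-13.8, 10.1, 22.7]
width: 0.632
finger_force: 95.4
```

```bash
python3 - <<'E'
from h import *
s=Cam("side");st=monitor.state();print(st["time"],st["ee_pos"],st["orientation"],st["wrist_force"],st["moment"],st["width"],st["finger_force"])
cv2.imwrite("pics/c9.png",s.crop(265,225,75,85,7))
E
```

```text
12.6667 [ 0.51602794 -0.22193332  0.03939122] [ 3.14151572e+00 -1.77619173e-03 -5.14590240e-01] [-14.1845849    8.84331661  21.49200004] [3.08339591 3.80413835 0.13829411] 0.6316476591705731 95.24014234542847
```

View pics/c9.png

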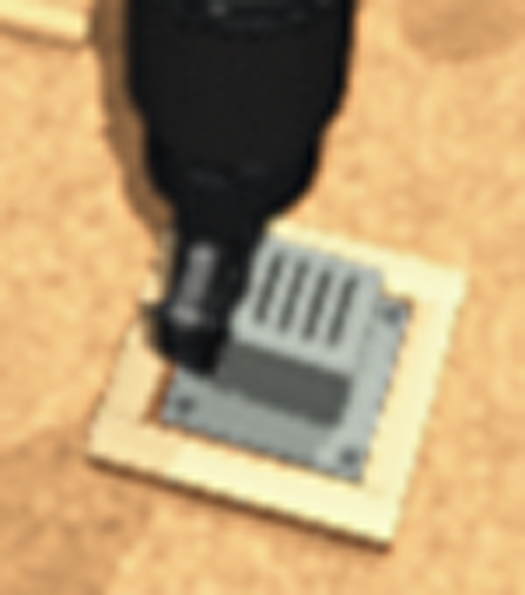

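The picture shows the plate lying flat in the pocket, its face lined up with the border: corners (165,415), (360,478), (408,300). I'll relax the arm's pressure, open the fingers and rise.

>>> drive_tool(plan=[{"slide": [2,0,-2],"twist": 0,"grip": -1},{"slide": [3,0,-3],"twist": 0,"grip": -1},{"slide": [3,0,-3],"twist": 0,"grip": 0.35},{"slide": [3,0,-4],"twist": 0,"grip": 0.45},{"slide": [3,0,-5],"twist": 0,"grip": 0.55},{"slide": [3,0,-6],"twist": 0,"grip": 0.6},{"slide": [3,0,-7],"twist": 0,"grip": 0.6},{"slide": [3,0,-7],"twist": 0,"grip": 0.6},{"slide": [3,0,-7],"twist": 0,"grip": 0.6}])

```text
time: 13.42
ee_pos: [0.5185, -0.2237, 0.0422]
orientation: [3.141, -0.0, -0.516]
wrist_force: [0.4, -0.0, 0.7]
width: 0.799
finger_force: 0.0
```

>>> drive_tool(plan=[{"slide": [0,0,-8],"twist": 0,"grip": 0.8},{"slide": [0,0,-20],"twist": 0,"grip": 1},{"slide": [0,0,-40],"twist": 0,"grip": 1},{"slide": [0,0,-60],"twist": 0,"grip": 1},{"slide": [-30,0,-75],"twist": 0,"grip": 1},{"slide": [-60,0,-90],"twist": 0,"grip": 1},{"slide": [-90,0,-110],"twist": 0,"grip": 1},{"slide": [-110,0,-130],"twist": 0,"grip": 1},{"slide": [-110,0,-150],"twist": 0,"grip": 1},{"slide": [-110,0,-150],"twist": 0,"grip": 1}])

```text
time: 14.25
ee_pos: [0.4239, -0.1697, 0.1993]
orientation: [-3.138, -0.01, -0.515]
wrist_force: [0.9, -0.2, 0.1]
width: 1.0
finger_force: 0.0
```

```bash
python3 - <<'E'
from h import *
s=Cam("side");t=Cam("top");st=monitor.state();print(st["time"],st["ee_pos"],st["wrist_force"],st["width"],st["finger_force"])
o=np.zeros((600,800,3),np.uint8);o[:595,:455]=s.crop(270,230,65,85,7);o[:,460:]=cv2.resize(s.im[:,:,::-1],(448,336))[:1,:1] if 0 else 0
o[:420,460:]=t.crop(320,165,68,84,5);cv2.imwrite("pics/c10.png",o)
E
```

```text
14.35 [ 0.42331092 -0.16922255  0.19448811] [ 0.4194815   1.32232604 -1.02316032] 0.9983700168214334 0.0
```

View pics/c10.png

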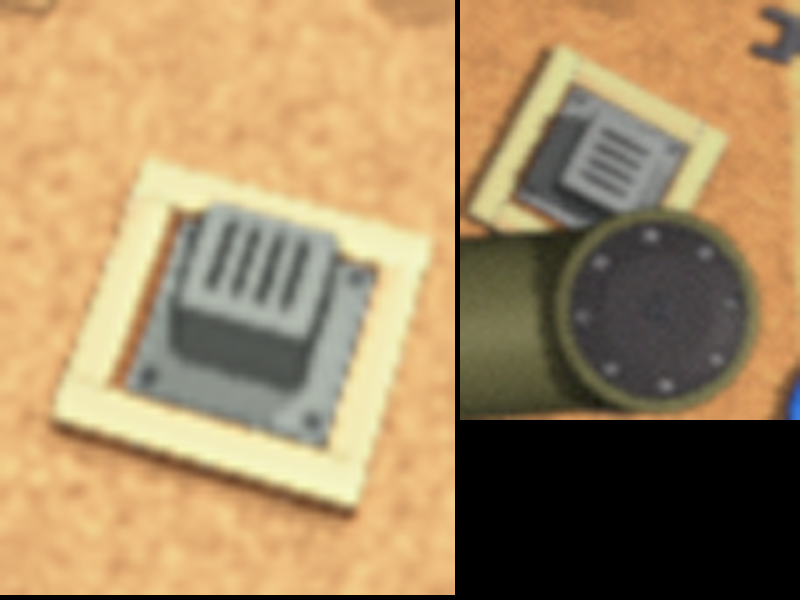

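The casting is released and sits inside all four borders, plate corners in the side crop at (125,388), (328,443) and (378,265). One numeric check that its right edge is down in the pocket and not riding on the border.

```bash
python3 - <<'E'
from h import *
s=Cam("side");t=Cam("top");a=np.radians(60.3);X=np.array([np.cos(a),np.sin(a)]);h=np.array([-np.sin(a),np.cos(a)]);c=np.array([541.5,-236.8])
def f(cam,x,y,u,v,k,z):
    p=cam.at((x+.5)/k-.5+u,(y+.5)/k-.5+v,z)[:2]*1000-c;return np.round([p@X,p@h],1)
print("plate",[f(s,*p,270,230,7,.02) for p in((125,388),(328,443),(378,265))])
print("jig outer",[f(s,*p,270,230,7,.02) for p in((52,410),(355,500),(432,240),(152,162))])
print("block top side",[f(s,*p,270,230,7,.074) for p in((180,298),(308,335),(338,240),(210,204))])
print("block top top",[f(t,x-460,y,320,165,5,.074) for x,y in((560,182),(604,103),(657,136),(615,212))])
print("plate top",[f(t,x-460,y,320,165,5,.02) for x,y in((572,88),(692,150),(517,196))])
E
```

```text
plate [array([-47.9,  42.8]), array([-46. , -49.7]), array([ 47.5, -48.4])]
jig outer [array([-68.2,  70.2]), array([-68.6, -67.8]), array([ 68. , -68.8]), array([68.4, 66.1])]
block top side [array([-27. ,  25.5]), array([-27.3, -31.9]), array([ 22.1, -32.1]), array([22.4, 26.5])]
block top top [array([27. , 27.6]), array([ 25.9, -36.1]), array([-17.4, -33.3]), array([-16.4,  27.9])]
plate top [array([ 47.5, -45.1]), array([-49.8, -46.6]), array([45.8, 43.3])]
```

```bash
python3 -c "
from workcell import workorder
print(workorder.finish_job())"
```

```text
the job is handed in; nothing more can be done
None
```

The square-block casting sits flat, level and block-up in the jig pocket, released at 14 s of the allowed 38 s; the final pictures showed it inside the borders, and the job is handed in.

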